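# Feel the end float of the stencil printer's feed roller and leave it midway

### The arm

A 7-joint arm with a two-finger parallel gripper is mounted at the origin on the work surface. World frame = base frame: x ahead of the robot, y to its left, z up, the work surface at z = 0. Lengths are in m, angles in rad, forces in N, time in s.
With the tool pointing down it reaches from about 0.4 to 0.925 m from the base axis. Payload 4.1 kg.
Tool frame: the origin (TCP) lies at the very end of the fingers, on their centre line; the grasp point (between the pads) lies 19 mm behind it; z points along the fingers, y is the line along which they close (so a half turn about z gives the same grasp; the last joint's range is limited). The gripper opens to 85 mm and grips with 20 to 120 N. Pads are 22 mm wide; open, the fingers measure 114 mm over their backs; the gripper's body (76 mm by 85 mm) begins 54 mm behind the grasp point. The pads swing forward as they close: fully open they stand 13 mm farther back than shut.
Start: joints at [1.155, 0.398, 0.045, 1.537, -0.019, 1.207, -0.051], TCP at [0.203, -0.618, 0.199] pointing down, gripper open.
Joint ranges: [-2.82, 2.82], [-0.49, 2.23], [-1.37, 1.46], [0, 2.46], [-1.36, 4.5], [0.23, 2], [-2.94, 2.94]. Speed limits (rad/s): [2.57, 2.57, 3.14, 3.14, 3.14, 3.14, 3.14].

### API

Orientations are given as a unit quaternion [x, y, z, w].
In Python, from cell import manip gives the robot as it stands.
- The arm moves only by the tool move_arm, never from a script. Its argument "commands" is one flat list of numbers, 7 for each row, row after row: the shift along the tool's x, y, z in units of 800 mm (1.0 is 800 mm), then the turn, a rotation vector about the tool's x, y, z in units of 45 degrees (1.0 is 45 degrees), then the closure, from 0 (fully open) to 1 (shut). A call has 1 to 8 rows; each row is the pose to reach, as a shift and turn from the pose commanded when the call began, along the tool's axes at that moment; what a row does not reach only later rows make up. A row lasts 1/10 s, in which the tool goes at most 50 mm and 8.59 degrees, less where a joint would pass 70% of its speed; a pose out of reach is approached as far as the arm can. A call with a number of a shift or a turn outside -1 to 1 is refused whole. A call with a gripper value outside its range is refused whole. The fingers move at their own pace and stop on an object; "newtons" is the grip in N (left out, the last holds). Time passes only in rows, so rows that repeat a pose let the fingers close. It gives the time, the measured TCP pose, the force, the opening and the grip force at its end, in the units of the state.
- manip.sense(): the state, without advancing time (a new reading comes with each control period).
- manip.read_camera(name): name is "side" or "top" or "wrist"; returns a dict with "pixels" (400x640x3 uint8, red, green, blue), "range_z" (400x640 float32, m along the optical axis (not along the pixel's ray), 0 where there is no reading), "fx", "fy", "cx", "cy" (pixels), "extrinsics" (4x4, takes a point from world to camera coordinates). Camera axes: x right, y down, z forward; pixel columns grow to the right and rows downward; lengths in m; the calibration is good to about 2 mm. The wrist camera is an equidistant fisheye: a pixel r from the principal point sees the ray r / f radians off the axis. A picture is of the moment at which its call begins.
- manip.hand_in(): hands the job in; it is judged then, once.
The state is a dict: "time_s": time; "qpos": joint angles; "qvel": joint speeds; "joint_efforts": joint torques, N m; "tcp_pos": TCP position; "tool_rot": TCP orientation; "ft_force": force on the tool from outside, world axes, zero at the start; "torque": the same for the moment, N m; "finger_gap": finger opening in m; "finger_force": force on a finger pad.
Only numpy, scipy, OpenCV 4.12 (cv2) and the standard library are available. Lean on these libraries where they do the work, as an engineer would, in place of code of your own. Each camera call takes 0.05 s, during which the arm holds its last target. There are 200 camera calls.

### The job

Check the end float of the stencil printer's feed roller: take it by its knob, first push it in along its shaft until you feel it rest firmly on its inner stop (5 to 10 N for half a second), then pull it out onto its outer stop in the same way. Then set the roller exactly midway between the two stops you felt and let go, never leaning hard on a stop (20 N harms it) and leaving everything else on the table where it is.

Things in the scene. Friction and masses are not known exactly. Their poses are not given: they have to be found in the camera images.
- unit: Stencil printer's feed-roller unit, cover off, fixed to the table: grey base plate 120 x 230 x 10 mm, two aluminium bearing blocks, a low bar and circuit board. Origin on the table under the plate's middle. z up, y along the shaft: +y is the way the shaft goes when pushed IN, -y when pulled OUT; the knob sticks out at the -y end.
- block (a point): Top centre of the bearing block nearer the knob, 93 mm above the table, 90 mm from the unit's origin towards -y. The block is 70 mm along the unit's x and 36 mm along y; a like block stands at +90 mm. Both stops of the roller are hidden in the unit: where they lie differs each time by centimetres and cannot be seen.
- roller: Roller, shaft and knob in one rigid piece, level, axis 70 mm above the table. It slides only along the unit's y between two hidden stops, 10 to 20 mm of end float; it does not turn. Seals drag about 1.5 N, so it stays where left. Rubber drum 30 mm diameter, 116 mm long, shaft 12 mm. Origin: drum's centre, 180 mm from the knob's middle. Axes as the unit's.
- knob (a point): Middle of the knob on the shaft axis, 70 mm above the table. Ribbed grey cylinder lying along the unit's y, 33 mm diameter, 30 mm long, at least 25 mm of bare shaft between it and the block even when pushed in. Grip it from above, fingers closing along the unit's x. The stops' rubber washers yield 1 mm per 4 N after touch, equally at both ends; over 20 N damages them.
- lemon: Bystander, loose: practice lemon lying down, yellow, 58 mm thick, 77 mm long; origin at the centre of its underside.
- ink_bottle: Bystander, loose: small black ink bottle, 32 mm across, 75 mm tall; origin at the centre of its underside.
- ink_cap: Bystander, loose: tiny open black ink cup, 20 mm across, 14 mm tall; origin at the centre of its underside.
- machine: Bystander, loose: tattoo machine lying down, red grip tube and dark motor block, 155 mm long, 32 mm tall; its origin under it between grip and block.
- wash_bottle: Bystander, loose: white wash bottle, 60 mm across, 150 mm tall; origin at the centre of its underside.
- jar: Bystander, loose: amber jar with metal lid, 60 mm across, 55 mm tall; origin at the centre of its underside.
- pen: Bystander, loose: black marker pen lying down, 105 mm long, 12 mm thick; origin at the centre of its underside.

How it is judged:
By the outcome, as a careful person would: the job done as asked, in the order asked, and still so for the second after the job is handed in, with the robot touching nothing.
It also fails if it takes over 61 s, if anything falls off the work surface, if the arm or the gripper's body presses on something with over 40 N, if the wrist force passes 120 N, or if a joint passes its speed limit or range.

## Working session

There is one attempt and no reset: what is moved stays moved. The work goes in short steps, Python scripts to look and compute and a tool call to move; the robot and the scene stay as the last step left them, time stands still between calls to the robot, and variables do not carry over. Pictures are saved under pics/ and viewed, at most 10 in all, crops included, and the job is handed in when it is done.

Besides the shell and the picture viewer there is one more tool, called as name(argument=value, ...) on one line, values as JSON. move_arm: Moves the arm, as the interface text tells. Its arguments: {"type":"object","properties":{"commands":{"type":"array","items":{"type":"number"}},"newtons":{"type":"number"}},"required":["commands"]}

```bash
mkdir -p pics
python3 - <<'E'
from cell import manip
import cv2,numpy as np
for n in("side","top"):
    d=manip.read_camera(n); cv2.imwrite(f"pics/{n}0.png",d["pixels"][:,:,::-1]); np.savez(f"{n}0.npz",**d)
    print(n,d["fx"],d["cx"],d["cy"],np.round(d["extrinsics"],3).tolist())
s=manip.sense();print(s)
E
```

```text
side 438.867790923997 316.9239897357538 205.14278993546617 [[-0.99, -0.142, -0.016, 0.603], [-0.053, 0.466, -0.883, 0.106], [0.133, -0.873, -0.469, 1.043], [0.0, 0.0, 0.0, 1.0]]
top 466.44653836707687 319.6949334673601 199.1592304601663 [[0.01, -1.0, 0.01, 0.019], [-0.998, -0.01, -0.06, 0.591], [0.061, -0.01, -0.998, 1.314], [0.0, 0.0, 0.0, 1.0]]
{'time_s': 0.1, 'qpos': array([ 1.15498246,  0.39910026,  0.04505628,  1.53776473, -0.01873411,
        1.20690949, -0.05067568]), 'qvel': array([ 1.62362692e-03, -2.01218255e-03,  1.10284592e-03, -3.51269375e-03,
        1.77656715e-03, -4.38317180e-05,  2.25451176e-04]), 'joint_efforts': array([ 4.41612487e-03, -4.76266479e+01,  1.37045860e+00, -2.54948652e+01,
        1.18769001e-02,  5.05902426e-03, -1.46766490e-05]), 'tcp_pos': array([ 0.20232249, -0.61704214,  0.19807451]), 'tool_rot': array([ 9.87471122e-01,  1.57797365e-01, -1.86509944e-04, -8.59887977e-04]), 'ft_force': array([0.1060296 , 0.84399179, 0.32744182]), 'torque': array([ 0.00393776, -0.00311609,  0.02638472]), 'finger_force': 0.0, 'finger_gap': 0.08520244744832779}
```

View pics/top0.png

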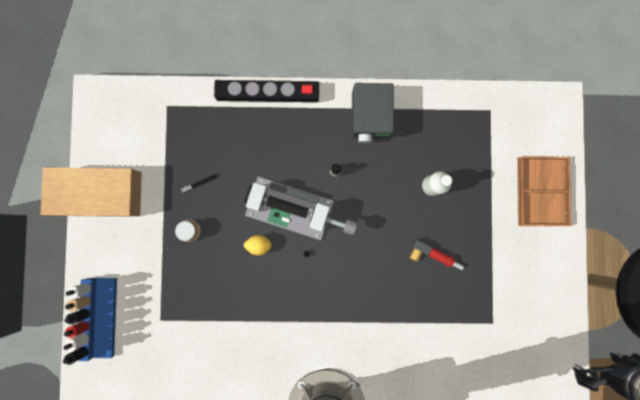

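View pics/side0.png

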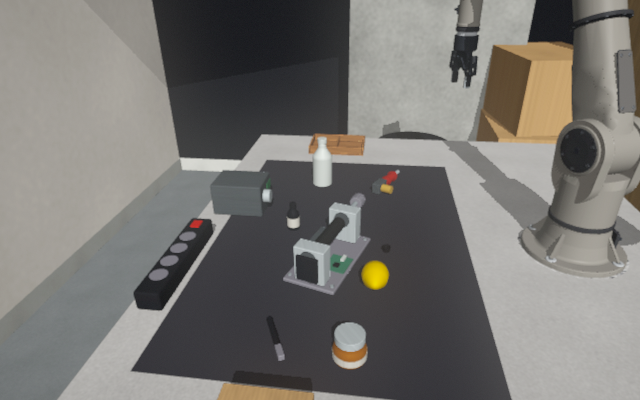

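The top view shows the blocks near (257,193) and (321,216), with the knob near (348,228). The lemon is at (257,245), the cup at (307,253) and the machine to the right at (440,257). I'll enlarge this area to get exact positions.

Run:
```python
import cv2
im=cv2.imread("pics/top0.png")[165:265,235:365]
cv2.imwrite("pics/topc.png",cv2.resize(im,None,fx=6,fy=6,interpolation=cv2.INTER_CUBIC))
```

```text
(no output)
```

View pics/topc.png

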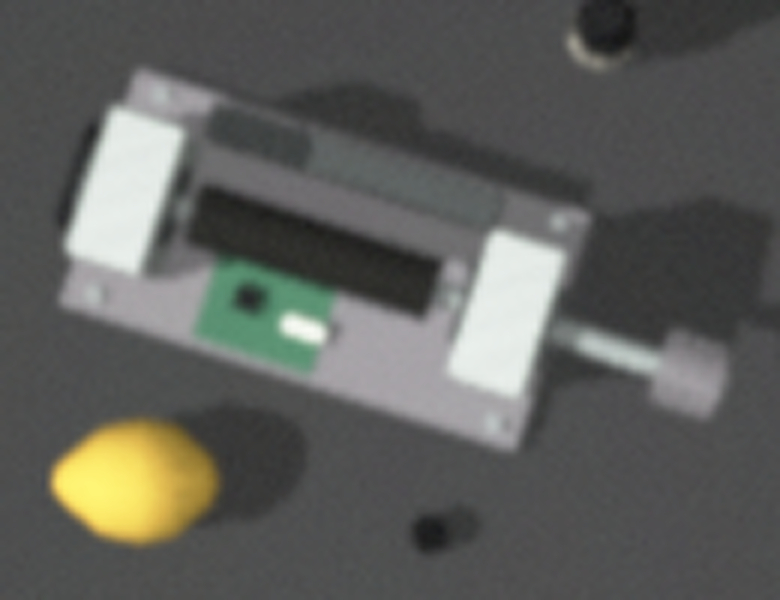

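The crop gives block-top centres at (126.5,189) and (506.5,312.5), and the knob centre at (689,373).

```bash
cat > h.py <<'E'
import numpy as np
def ray(d,u,v,z):
    E=np.asarray(d["extrinsics"],float);R,t=E[:3,:3],E[:3,3]
    c=-R.T@t; r=R.T@np.array([(u-d["cx"])/d["fx"],(v-d["cy"])/d["fy"],1]); return c+r*(z-c[2])/r[2]
E
python3 - <<'E'
from h import *
from scipy.spatial.transform import Rotation as Ro
d=np.load("top0.npz")
f=lambda a,b,z:ray(d,235+(a+.5)/6-.5,165+(b+.5)/6-.5,z)
L,R,K=f(126.5,189,.093),f(506.5,312.5,.093),f(689,373,.072)
print(L,R,K,np.linalg.norm(L-R),np.linalg.norm(K-(L+R)/2))
yu=(L-R)[:2]/np.linalg.norm((L-R)[:2]); print(yu,np.degrees(np.arctan2(yu[1],yu[0])))
o=(L+R)[:2]/2; xu=np.array([yu[1],-yu[0]]); print("knob in unit",(K[:2]-o)@xu,(K[:2]-o)@yu)
# tool: z down, y along +-unit x ; x = y cross z
q0=Ro.from_quat([.98747,.1578,-.00019,-.00086]);print(q0.as_matrix().round(3))
for s in(1,-1):
    ty=np.r_[s*xu,0];tz=np.array([0,0,-1.]);M=np.c_[np.cross(ty,tz),ty,tz]
    print(s,M.round(3).tolist(),"turn deg",np.degrees((q0.inv()*Ro.from_matrix(M)).as_rotvec()))
    kx=o+yu*((K[:2]-o)@yu)
    print("shift", q0.inv().apply(np.r_[kx,0.16]-[.20232,-.61704,.19807])/.8)
for n,p in dict(jar=(187,231),lemon=(257,245),ink=(335,169),cap=(307,253),wash=(438,183),mach=(440,257)).items(): print(n,ray(d,*p,.03)[:2].round(3))
E
```

```text
[0.59242408 0.19770859 0.093     ] [0.53878091 0.02672295 0.093     ] [ 0.51258189 -0.05679309  0.072     ] 0.17920290345904974 0.17837090565447902
[0.29934319 0.95414551] 72.58184231025939
knob in unit 2.2722050485825407e-06 -0.17713040388040713
[[ 0.95   0.312 -0.001]
 [ 0.312 -0.95   0.002]
 [-0.    -0.002 -1.   ]]
1 [[0.299, 0.954, 0.0], [0.954, -0.299, 0.0], [0.0, 0.0, -1.0]] turn deg [-9.58834749e-02 -4.23549852e-02 -5.44233613e+01]
shift [ 0.58676407 -0.54448428  0.04848408]
-1 [[-0.299, -0.954, 0.0], [-0.954, 0.299, 0.0], [-0.0, 0.0, -1.0]] turn deg [-5.02515956e-02  1.13759870e-01  1.25576585e+02]
shift [ 0.58676407 -0.54448428  0.04848408]
jar [0.496 0.397]
lemon [0.459 0.2  ]
ink [ 0.676 -0.018]
cap [0.438 0.059]
wash [ 0.639 -0.311]
mach [ 0.43  -0.316]
```

move_arm(commands=[0.29,-0.27,0,0,0,-0.6,0,0.29,-0.27,0,0,0,-0.6,0,0.29,-0.27,0,0,0,-0.6,0,0.29,-0.27,0,0,0,-0.6,0,0.29,-0.27,0,0,0,-0.6,0,0.29,-0.27,0,0,0,-0.6,0,0.29,-0.27,0,0,0,-0.6,0,0.29,-0.27,0,0,0,-0.6,0])

```text
time_s: 0.9
tcp_pos: [0.3574, -0.3368, 0.1989]
tool_rot: [0.922, 0.387, 0.0, -0.0]
ft_force: [0.6, -0.2, 0.1]
finger_gap: 0.0848
finger_force: 0.0
```

```bash
cat >> h.py <<'E'
from scipy.spatial.transform import Rotation as Ro
Y=np.array([.29934,.95415,0]);TY=np.array([Y[1],-Y[0],0]);M=Ro.from_matrix(np.c_[Y,TY,[0,0,-1]])
def go(p):
    from cell import manip
    s=manip.sense();q=Ro.from_quat(s["tool_rot"])
    print(s["time_s"],s["tcp_pos"].round(4),"shift",(q.inv().apply(np.array(p)-s["tcp_pos"])/.8).round(4),"turn",(np.degrees((q.inv()*M).as_rotvec())/45).round(4))
E
python3 -c "
from h import *; go([.5126,-.0568,.199])"
```

```text
0.9 [ 0.3574 -0.3368  0.1989] shift [ 3.857e-01 -1.068e-01  2.000e-04] turn [-3.00e-04 -1.00e-03 -6.01e-01]
```

move_arm(commands=[0.3857,-0.1068,0,0,0,-0.601,0,0.3857,-0.1068,0,0,0,-0.601,0,0.3857,-0.1068,0,0,0,-0.601,0,0.3857,-0.1068,0,0,0,-0.601,0,0.3857,-0.1068,0,0,0,-0.601,0,0.3857,-0.1068,0,0,0,-0.601,0,0.3857,-0.1068,0,0,0,-0.601,0,0.3857,-0.1068,0,0,0,-0.601,0])

```text
time_s: 1.7
tcp_pos: [0.514, -0.0587, 0.1988]
tool_rot: [0.807, 0.591, 0.001, -0.0]
ft_force: [-0.1, -0.5, 0.1]
finger_gap: 0.0853
finger_force: 0.0
```

Run:
```python
from h import *
from cell import manip
import cv2
go([.5126,-.0568,.199])
d=manip.read_camera("wrist");cv2.imwrite("pics/w1.png",d["pixels"][:,:,::-1]);np.savez("w1.npz",**d);print(d["fx"],d["cx"],d["cy"])
```

```text
1.7 [ 0.514  -0.0587  0.1988] shift [ 0.0018 -0.0024 -0.0003] turn [ 0.     -0.002  -0.0027]
309.70691628693146 317.3914004254224 194.44657075522673
```

View pics/w1.png

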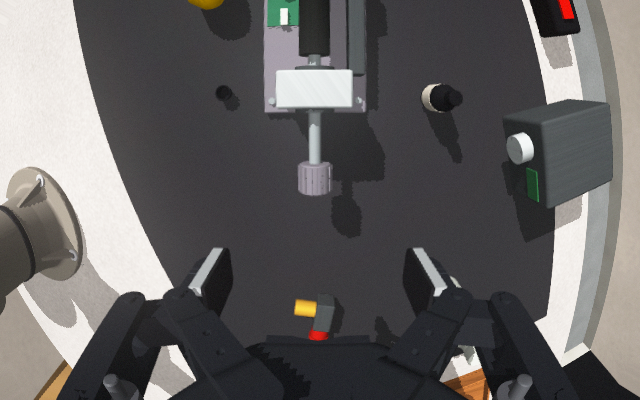

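The wrist view shows the knob at about (315.5,178), front-end edge about 194, back edge about 161. The shaft runs straight up the picture to the block-top centre at (314.5,89), so the yaw is good. I'll compute the knob position from this.

Run:
```python
from h import *
d=np.load("w1.npz");E=d["extrinsics"];R,t=E[:3,:3],E[:3,3];c=-R.T@t
def f(u,v,z):
    a=np.array([u-d["cx"],v-d["cy"]]);r=np.hypot(*a);th=r/d["fx"]
    w=R.T@np.r_[np.sin(th)*a/r,np.cos(th)];return c+w*(z-c[2])/w[2]
print(c)
p=[f(315.5,161,.085),f(315.5,178,.0865),f(315.5,194,.07),f(314.5,89,.093)]
b=np.array([.53878,.02672,.093])
for q in p: print(q.round(4),((q-b)@Y).round(4),((q-b)@TY).round(4))
print(d["range_z"][178,315])
go([.5126,-.0568,.199])
```

```text
[0.53720257 0.01373824 0.3726197 ]
[ 0.5186 -0.0399  0.085 ] -0.0696 0.0007
[ 0.5137 -0.0553  0.0865] -0.0858 0.0006
[ 0.5072 -0.0754  0.07  ] -0.1069 0.0004
[0.5381 0.0245 0.093 ] -0.0023 0.0001
0.2970066
1.75 [ 0.5129 -0.0615  0.1985] shift [ 0.0055 -0.0022 -0.0006] turn [-0.0009  0.0006 -0.0071]
```

move_arm(commands=[0,0,0.1,0,0,0,0,0,0,0.1,0,0,0,0,0,0,0.1,0,0,0,0,0,0,0.1,0,0,0,0,0,0,0.1,0,0,0,0,0,0,0.1,0,0,0,0])

```text
time_s: 2.35
tcp_pos: [0.5142, -0.0618, 0.1209]
tool_rot: [0.808, 0.589, 0.001, 0.001]
ft_force: [0.3, -1.3, -0.2]
finger_gap: 0.0851
finger_force: 0.0
```

```bash
python3 -c "
from h import *; go([.5129,-.0570,.051])"
```

```text
2.35 [ 0.5142 -0.0618  0.1209] shift [ 0.0053 -0.0037  0.0874] turn [ 0.0048 -0.0002 -0.0098]
```

move_arm(commands=[0.0053,-0.0037,0.03,0.004,0,-0.009,0,0.0053,-0.0037,0.06,0.004,0,-0.009,0,0.0053,-0.0037,0.0874,0.004,0,-0.009,0,0.0053,-0.0037,0.0874,0.004,0,-0.009,0,0.0053,-0.0037,0.0874,0.004,0,-0.009,0,0.0053,-0.0037,0.0874,0.004,0,-0.009,0])

```text
time_s: 2.95
tcp_pos: [0.5128, -0.0563, 0.0508]
tool_rot: [0.806, 0.592, 0.0, -0.0]
ft_force: [-0.2, -0.1, 0.2]
finger_gap: 0.0855
finger_force: 0.0
```

Run:
```python
from h import *
from cell import manip
import cv2
go([.5129,-.0570,.051])
d=manip.read_camera("wrist");cv2.imwrite("pics/w2.png",d["pixels"][:,:,::-1])
```

```text
2.95 [ 0.5128 -0.0563  0.0508] shift [-0.0008  0.0004 -0.0002] turn [ 0.0002 -0.0006  0.0004]
```

View pics/w2.png

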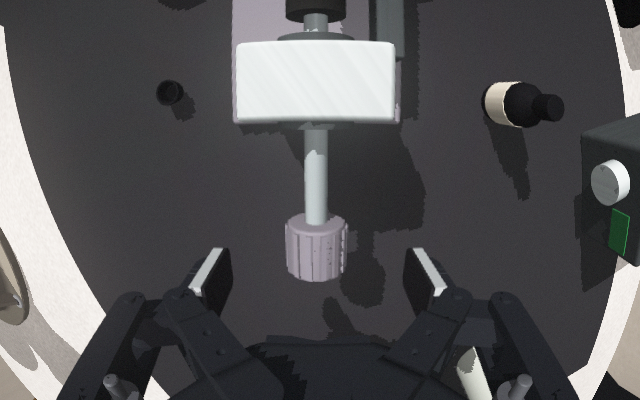

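The knob (316,248) is centred between the pads (231 and 405). Closing.

move_arm(commands=[0,0,0,0,0,0,0.5,0,0,0,0,0,0,0.6,0,0,0,0,0,0,0.8,0,0,0,0,0,0,1,0,0,0,0,0,0,1,0,0,0,0,0,0,1,0,0,0,0,0,0,1,0,0,0,0,0,0,1], newtons=60)

```text
time_s: 3.8
tcp_pos: [0.5135, -0.0559, 0.053]
tool_rot: [0.806, 0.592, 0.0, 0.0]
ft_force: [-6.0, 0.9, 24.6]
finger_gap: 0.0003
finger_force: 12.7
```

```bash
cat >> h.py <<'E'
def st():
    from cell import manip
    s=manip.sense();p=s["tcp_pos"]-[.5129,-.0570,.051];F=s["ft_force"]
    print("t",round(s["time_s"],2),"y_mm",(p@Y*1e3).round(2),"x",(p@TY*1e3).round(2),"z",(p[2]*1e3).round(2),"Fy",(F@Y).round(2),"Fx",(F@TY).round(2),"Fz",F[2].round(2),"gap",s["finger_gap"].round(4),"grip",round(float(s["finger_force"]),1))
E
python3 -c "
from h import *; st()"
```

```text
Traceback (most recent call last):
  File "h.py", line 14, in st
    print("t",round(s["time_s"],2),"y_mm",(p@Y*1e3).round(2),"x",(p@TY*1e3).round(2),"z",(p[2]*1e3).round(2),"Fy",(F@Y).round(2),"Fx",(F@TY).round(2),"Fz",F[2].round(2),"gap",s["finger_gap"].round(4),"grip",round(float(s["finger_force"]),1))
                                                                                                                                                                               ^^^^^^^^^^^^^^^^^^^^^
AttributeError: 'float' object has no attribute 'round'
```

Run:
```python
from cell import manip
import cv2,numpy as np
d=manip.read_camera("wrist");a=d["pixels"][:,:,::-1][180:400,200:440]
s=manip.read_camera("side");b=s["pixels"][:,:,::-1][160:270,280:400]
cv2.imwrite("pics/w3.png",np.hstack([cv2.resize(a,(400,367)),cv2.resize(b,(400,367))]))
```

```text
(no output)
```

View pics/w3.png

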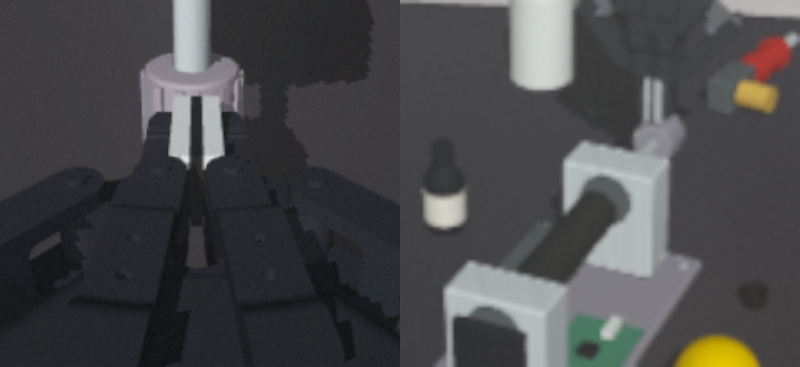

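The pads shut on top of the knob, so the fingertips were higher than I thought. I'll measure the tip height from depth.

```bash
sed -i 's/s\["finger_gap"\].round(4)/round(s["finger_gap"],4)/' h.py
cat >> h.py <<'E'
def pts(d,fish):
    E=np.asarray(d["extrinsics"],float);R,t=E[:3,:3],E[:3,3];z=np.asarray(d["range_z"],float)
    v,u=np.mgrid[:400,:640]
    a=np.stack([u-d["cx"],v-d["cy"]],-1)/d["fx"]
    if fish: r=np.linalg.norm(a,axis=-1,keepdims=True)+1e-9;a=a/r*np.tan(r)
    P=np.dstack([a*z[...,None],z]);return (P-t)@R
E
python3 - <<'E'
from h import *
from cell import manip
st()
d=np.load("w1.npz");P=pts(d,1);print("w1 knob",P[178,315],"block",P[89,315],"table",P[230,200])
d=np.load("top0.npz");P=pts(d,0);print("top knob",P[227,350],"block",P[217,319],"table",P[260,340])
d=manip.read_camera("wrist");P=pts(d,1);np.savez("w3.npz",**d)
for v in range(225,290,6): print(v,[P[v,u].round(3).tolist() for u in(308,324)])
print(np.round(d["extrinsics"],3))
print(manip.sense()["qpos"],manip.sense()["tcp_pos"])
E
```

```text
t 3.9 y_mm 1.25 x 0.3 z 2.04 Fy -1.13 Fx -6.4 Fz 24.26 gap 0.0002 grip 12.6
w1 knob [ 0.51303865 -0.05570236  0.0844157 ] block [0.53857154 0.02440482 0.09192373] table [ 0.33225281 -0.09728757  0.0003617 ]
top knob [ 0.51189292 -0.05733393  0.08607973] block [0.53792275 0.0266999  0.09133599] table [ 0.41684877 -0.03584792 -0.00422728]
225 [[0.513, -0.042, 0.077], [0.521, -0.045, 0.078]]
231 [[0.513, -0.043, 0.084], [0.521, -0.046, 0.083]]
237 [[0.512, -0.045, 0.086], [0.52, -0.048, 0.085]]
243 [[0.513, -0.044, 0.095], [0.52, -0.047, 0.094]]
249 [[0.513, -0.044, 0.101], [0.52, -0.047, 0.101]]
255 [[0.513, -0.044, 0.107], [0.52, -0.046, 0.107]]
261 [[0.513, -0.044, 0.112], [0.52, -0.047, 0.112]]
267 [[0.513, -0.044, 0.117], [0.52, -0.046, 0.117]]
273 [[0.513, -0.045, 0.122], [0.519, -0.046, 0.122]]
279 [[0.514, -0.043, 0.128], [0.519, -0.046, 0.127]]
285 [[0.514, -0.043, 0.132], [0.52, -0.045, 0.133]]
[[ 0.954 -0.3    0.002 -0.507]
 [-0.286 -0.91   0.3    0.101]
 [-0.088 -0.286 -0.954  0.269]
 [ 0.     0.     0.     1.   ]]
[ 0.42422149  0.35831543 -0.47652902  1.9913177   0.21827549  0.84017293
 -0.47661863] [ 0.51352132 -0.05590931  0.05303689]
```

Run:
```python
from h import *
d=np.load("w1.npz");P=pts(d,1);T=np.array([.514,-.060,.1988])
for u,v in((226,252),(222,258),(215,268),(228,265),(225,285),(200,288),(410,255),(420,268),(430,285)):
    q=P[v,u]-T;print((u,v),"rel mm: Y",(q@Y*1e3).round(1),"TY",(q@TY*1e3).round(1),"z",(q[2]*1e3).round(1))
```

```text
(226, 252) rel mm: Y 10.2 TY -42.8 z 49.0
(222, 258) rel mm: Y 10.0 TY -43.3 z 54.6
(215, 268) rel mm: Y 11.7 TY -42.8 z 66.4
(228, 265) rel mm: Y 3.1 TY -42.7 z 49.0
(225, 285) rel mm: Y -2.3 TY -42.6 z 58.2
(200, 288) rel mm: Y 12.1 TY -44.0 z 82.3
(410, 255) rel mm: Y 10.0 TY 42.5 z 52.2
(420, 268) rel mm: Y 11.9 TY 42.6 z 67.1
(430, 285) rel mm: Y 11.6 TY 42.9 z 79.7
```

The true fingertips are about 34 mm above the reported TCP, a constant tool offset. I'll open, go 37 mm lower, and grip again.

move_arm(commands=[0,0,0,0,0,0,0,0,0,0,0,0,0,0,0,0,0,0,0,0,0,0,0,0,0,0,0,0,0,0,0,0,0,0,0,0,0,0,0,0,0,0,0,0,0,0,0,0,0])

```text
time_s: 4.65
tcp_pos: [0.5108, -0.0561, 0.0488]
tool_rot: [0.806, 0.592, -0.001, -0.002]
ft_force: [-0.1, 0.7, -0.2]
finger_gap: 0.0854
finger_force: 0.0
```

move_arm(commands=[0,0,0.015,0,0,0,0,0,0,0.03,0,0,0,0,0,0,0.046,0,0,0,0,0,0,0.046,0,0,0,0,0,0,0.046,0,0,0,0])

```text
time_s: 5.15
tcp_pos: [0.5105, -0.056, 0.0115]
tool_rot: [0.806, 0.592, -0.001, -0.002]
ft_force: [-0.1, -0.3, -0.4]
finger_gap: 0.0855
finger_force: 0.0
```

Run:
```python
from h import *
from cell import manip
import cv2
st();go([.5129,-.0570,.014])
d=manip.read_camera("wrist");cv2.imwrite("pics/w4.png",d["pixels"][:,:,::-1]);P=pts(d,1)
for u,v in((226,252),(410,255),(316,240)): print(P[v,u].round(4))
```

```text
t 5.15 y_mm 0.22 x -2.58 z -39.49 Fy -0.32 Fx -0.04 Fz -0.43 gap 0.0855 grip 0.0
5.15 [ 0.5105 -0.056   0.0115] shift [-0.0003  0.0032 -0.0031] turn [-0.0059  0.0003  0.0007]
[ 0.4729 -0.0347  0.0609]
[ 0.5542 -0.06    0.064 ]
[ 0.5172 -0.0346  0.074 ]
```

View pics/w4.png

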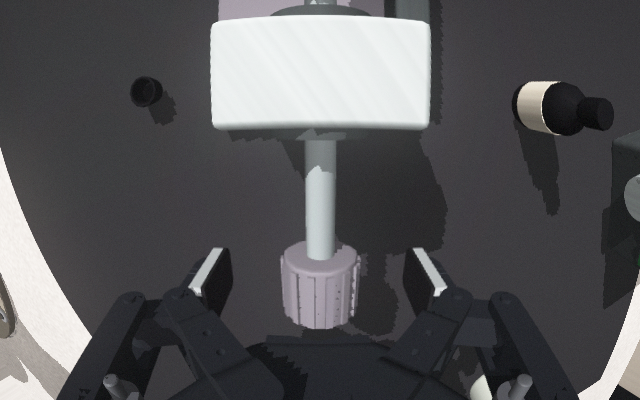

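The knob is now between the pads (320,285), 2.5 mm off sideways. I'll correct that and close.

move_arm(commands=[0,0.0032,0,-0.005,0,0,0,0,0.0032,0,-0.005,0,0,0,0,0.0032,0,-0.005,0,0,1,0,0.0032,0,-0.005,0,0,1,0,0.0032,0,-0.005,0,0,1,0,0.0032,0,-0.005,0,0,1,0,0.0032,0,-0.005,0,0,1,0,0.0032,0,-0.005,0,0,1], newtons=60)

```text
time_s: 6.0
tcp_pos: [0.5118, -0.0565, 0.0125]
tool_rot: [0.806, 0.592, -0.001, -0.001]
ft_force: [-4.7, 1.0, 6.6]
finger_gap: 0.0305
finger_force: 58.6
```

```bash
python3 -c "
from h import *; st(); go([.5129,-.0570,.014])"
```

```text
t 6.0 y_mm 0.11 x -1.18 z -38.46 Fy -0.4 Fx -4.76 Fz 6.56 gap 0.0305 grip 58.6
6.0 [ 0.5118 -0.0565  0.0125] shift [-0.0001  0.0015 -0.0018] turn [-0.0031  0.0015  0.0002]
```

move_arm(commands=[0.00125,0,0,0,0,0,1,0.0025,0,0,0,0,0,1,0.00375,0,0,0,0,0,1,0.00375,0,0,0,0,0,1,0.00375,0,0,0,0,0,1])

```text
time_s: 6.5
tcp_pos: [0.5126, -0.0541, 0.0125]
tool_rot: [0.806, 0.592, -0.001, -0.0]
ft_force: [-4.4, 0.4, 6.5]
finger_gap: 0.0308
finger_force: 58.6
```

```bash
python3 -c "
from h import *; st()"
```

```text
t 6.5 y_mm 2.71 x -1.2 z -38.47 Fy -0.92 Fx -4.36 Fz 6.53 gap 0.0308 grip 58.6
```

move_arm(commands=[0.00125,0,0,0,0,0,1,0.0025,0,0,0,0,0,1,0.00375,0,0,0,0,0,1,0.00375,0,0,0,0,0,1,0.00375,0,0,0,0,0,1])

```text
time_s: 7.0
tcp_pos: [0.5134, -0.0513, 0.0125]
tool_rot: [0.806, 0.592, -0.002, -0.0]
ft_force: [-3.7, -0.2, 7.1]
finger_gap: 0.0305
finger_force: 58.6
```

```bash
python3 -c "
from h import *; st()"
```

```text
t 7.0 y_mm 5.6 x -1.19 z -38.46 Fy -1.31 Fx -3.46 Fz 7.13 gap 0.0305 grip 58.6
```

move_arm(commands=[0.00125,0,0,0,0,0,1,0.0025,0,0,0,0,0,1,0.00375,0,0,0,0,0,1,0.00375,0,0,0,0,0,1,0.00375,0,0,0,0,0,1])

```text
time_s: 7.5
tcp_pos: [0.5135, -0.0512, 0.0125]
tool_rot: [0.806, 0.592, -0.003, 0.0]
ft_force: [-6.9, -3.7, 9.3]
finger_gap: 0.0306
finger_force: 58.8
```

```bash
python3 -c "
from h import *; st()"
```

```text
t 7.5 y_mm 5.73 x -1.21 z -38.5 Fy -5.6 Fx -5.49 Fz 9.25 gap 0.0306 grip 58.8
```

```bash
cat >> h.py <<'E'
def st2():
    from cell import manip
    st();s=manip.sense();q=Ro.from_quat(s["tool_rot"]);g=s["tcp_pos"]+q.apply([0,0,-.053])-[.5129,-.0570,.067]
    print("grasp y_mm",(g@Y*1e3).round(2),"tilt deg",np.degrees((M.inv()*q).as_rotvec()).round(2),"torque",s["torque"].round(2))
E
python3 -c "
from h import *; st2()"
```

```text
t 7.5 y_mm 5.73 x -1.21 z -38.5 Fy -5.6 Fx -5.49 Fz 9.25 gap 0.0306 grip 58.8
grasp y_mm 6.02 tilt deg [ 0.19 -0.32  0.05] torque [-0.9   1.2   0.06]
```

move_arm(commands=[0.001,0,0,0,0,0,1,0.001,0,0,0,0,0,1])

```text
time_s: 7.7
tcp_pos: [0.5134, -0.0512, 0.0125]
tool_rot: [0.806, 0.591, -0.004, 0.001]
ft_force: [-6.4, -5.5, 9.5]
finger_gap: 0.0306
finger_force: 58.9
```

```bash
python3 -c "
from h import *; st2()"
```

```text
t 7.7 y_mm 5.71 x -1.24 z -38.5 Fy -7.16 Fx -4.48 Fz 9.53 gap 0.0306 grip 58.9
grasp y_mm 6.06 tilt deg [ 0.2  -0.38  0.07] torque [-1.11  1.22  0.07]
```

Run:
```python
from h import *
from cell import manip
import cv2
d=manip.read_camera("wrist");np.savez("w5.npz",**d);a=d["pixels"][:,:,::-1][:,180:460]
b=cv2.imread("pics/w4.png")[:,180:460]
cv2.imwrite("pics/w5.png",np.hstack([cv2.resize(x,(395,564)) for x in(b,a)]))
st2()
P=pts(d,1)
for v in(250,260,270,280,290,300): print(v,P[v,320].round(4))
```

```text
t 7.75 y_mm 5.72 x -1.25 z -38.52 Fy -7.28 Fx -4.35 Fz 9.18 gap 0.0307 grip 58.9
grasp y_mm 6.07 tilt deg [ 0.2  -0.38  0.07] torque [-1.13  1.27  0.07]
250 [ 0.5204 -0.0342  0.0748]
260 [ 0.5193 -0.0379  0.0762]
270 [ 0.5191 -0.0384  0.0831]
280 [ 0.5179 -0.0422  0.0842]
290 [ 0.5165 -0.0468  0.0842]
300 [ 0.5151 -0.0511  0.0849]
```

View pics/w5.png

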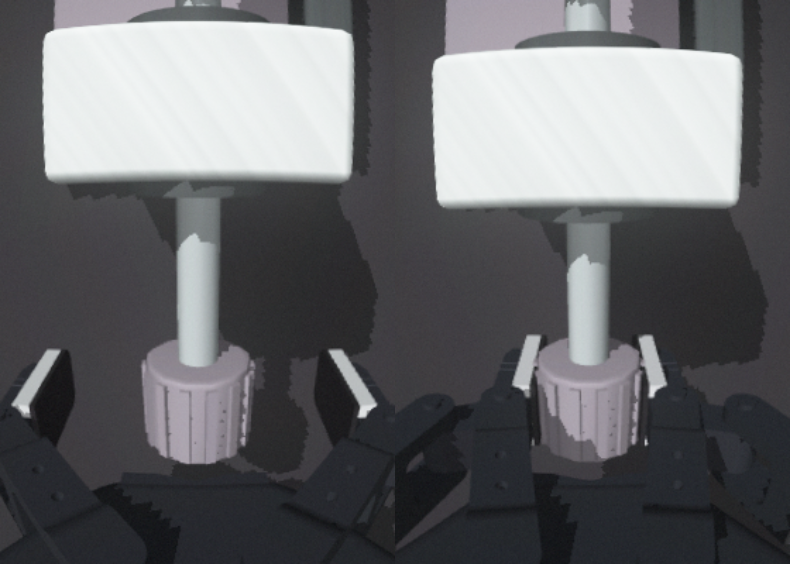

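The knob is held squarely between the pads (right half). The block moved toward the knob by about 6 mm compared with the earlier view, so the gripper touches nothing else. I'll push a little more and hold.

move_arm(commands=[0.001,0,0,0,0,0,1,0.001,0,0,0,0,0,1,0.001,0,0,0,0,0,1])

```text
time_s: 8.05
tcp_pos: [0.5134, -0.0511, 0.0125]
tool_rot: [0.806, 0.591, -0.004, 0.001]
ft_force: [-6.1, -6.6, 10.4]
finger_gap: 0.0308
finger_force: 58.9
```

```bash
python3 -c "
from h import *; st2()"
```

```text
t 8.05 y_mm 5.74 x -1.28 z -38.54 Fy -8.14 Fx -3.84 Fz 10.37 gap 0.0308 grip 58.9
grasp y_mm 6.15 tilt deg [ 0.21 -0.44  0.09] torque [-1.34  1.31  0.15]
```

move_arm(commands=[0.0004,0,0,0,0,0,1,0.0004,0,0,0,0,0,1,0.0004,0,0,0,0,0,1,0.0004,0,0,0,0,0,1,0.0004,0,0,0,0,0,1,0.0004,0,0,0,0,0,1,0.0004,0,0,0,0,0,1])

```text
time_s: 8.75
tcp_pos: [0.5134, -0.0512, 0.0125]
tool_rot: [0.807, 0.591, -0.004, 0.001]
ft_force: [-7.0, -8.0, 9.3]
finger_gap: 0.0306
finger_force: 59.0
```

Run:
```python
from h import *
from cell import manip
d=manip.read_camera("wrist");np.savez("wIn.npz",**d);st2()
```

```text
t 8.8 y_mm 5.69 x -1.26 z -38.51 Fy -9.49 Fx -5.66 Fz 10.98 gap 0.0306 grip 59.0
grasp y_mm 6.12 tilt deg [ 0.21 -0.46  0.1 ] torque [-1.51  1.46  0.14]
```

move_arm(commands=[-0.0015,0,0,0,0,0,1,-0.003,0,0,0,0,0,1,-0.003,0,0,0,0,0,1])

```text
time_s: 9.1
tcp_pos: [0.5135, -0.0512, 0.0125]
tool_rot: [0.806, 0.591, -0.003, 0.0]
ft_force: [-5.5, -3.5, 8.5]
finger_gap: 0.031
finger_force: 58.8
```

```bash
python3 -c "
from h import *; st2()"
```

```text
t 9.1 y_mm 5.73 x -1.2 z -38.48 Fy -4.94 Fx -4.22 Fz 8.51 gap 0.031 grip 58.8
grasp y_mm 5.98 tilt deg [ 0.18 -0.27  0.06] torque [-0.73  1.17  0.02]
```

```bash
cat >> h.py <<'E'
import cv2
def shift(a,b):
    g=[cv2.GaussianBlur(cv2.cvtColor(np.asarray(x["pixels"]),cv2.COLOR_RGB2GRAY),(0,0),1).astype(np.float32) for x in(a,b)]
    for n,(r0,r1,c0,c1),w in(("block",(100,160,220,420),1),("knobface",(235,275,285,355),1),("fingers",(300,390,180,300),1)):
        best=cv2.matchTemplate(g[1][r0-15:r1+15,c0-15:c1+15],g[0][r0:r1,c0:c1],cv2.TM_CCOEFF_NORMED)
        _,m,_,(x,y)=cv2.minMaxLoc(best)
        def sub(v,i):
            if i<1 or i>len(v)-2:return i
            return i+(v[i-1]-v[i+1])/(2*(v[i-1]-2*v[i]+v[i+1]))
        print(n,"dx,dy px",round(float(sub(best[y],x))-15,2),round(float(sub(best[:,x],y))-15,2),"score",round(m,3))
E
python3 - <<'E'
from h import *
from cell import manip
d=manip.read_camera("wrist");np.savez("w6.npz",**d);st2()
a=np.load("wIn.npz");print("w5->In");shift(np.load("w5.npz"),a);print("In->now");shift(a,d)
print((np.array(a["extrinsics"])-d["extrinsics"])[:3,3]*1e3)
E
```

```text
t 9.15 y_mm 5.72 x -1.2 z -38.47 Fy -4.32 Fx -5.12 Fz 9.29 gap 0.0302 grip 58.8
grasp y_mm 5.98 tilt deg [ 0.18 -0.28  0.06] torque [-0.72  1.13 -0.01]
w5->In
block dx,dy px -0.04 0.36 score 0.999
knobface dx,dy px -0.03 0.03 score 1.0
fingers dx,dy px 0.0 -0.01 score 0.996
In->now
block dx,dy px -0.07 -0.85 score 1.0
knobface dx,dy px -0.04 -0.18 score 0.999
fingers dx,dy px 0.02 -0.04 score 0.995
[0.12513468 0.07113777 0.69509956]
```

move_arm(commands=[-0.0015,0,0,0,0,0,1,-0.003,0,0,0,0,0,1,-0.003,0,0,0,0,0,1])

```text
time_s: 9.45
tcp_pos: [0.5135, -0.0513, 0.0125]
tool_rot: [0.806, 0.592, -0.001, -0.0]
ft_force: [-4.3, -0.9, 7.1]
finger_gap: 0.0304
finger_force: 58.6
```

```bash
python3 -c "
from h import *; st2()"
```

```text
t 9.45 y_mm 5.62 x -1.18 z -38.45 Fy -2.17 Fx -3.83 Fz 7.12 gap 0.0304 grip 58.6
grasp y_mm 5.71 tilt deg [ 0.14 -0.11  0.01] torque [ 0.02  0.94 -0.04]
```

move_arm(commands=[-0.0015,0,0,0,0,0,1,-0.003,0,0,0,0,0,1,-0.003,0,0,0,0,0,1])

```text
time_s: 9.75
tcp_pos: [0.5132, -0.0523, 0.0126]
tool_rot: [0.806, 0.592, -0.001, -0.001]
ft_force: [-3.6, 2.8, 6.3]
finger_gap: 0.0307
finger_force: 58.7
```

```bash
python3 -c "
from h import *; st2()"
```

```text
t 9.75 y_mm 4.55 x -1.12 z -38.42 Fy 1.59 Fx -4.3 Fz 6.34 gap 0.0307 grip 58.7
grasp y_mm 4.56 tilt deg [ 0.12 -0.01 -0.03] torque [ 0.41  0.86 -0.11]
```

move_arm(commands=[-0.0015,0,0,0,0,0,1,-0.003,0,0,0,0,0,1,-0.003,0,0,0,0,0,1])

```text
time_s: 10.05
tcp_pos: [0.5125, -0.0545, 0.0126]
tool_rot: [0.806, 0.592, -0.001, -0.001]
ft_force: [-4.0, 2.2, 5.8]
finger_gap: 0.0303
finger_force: 58.7
```

```bash
python3 -c "
from h import *; st2()"
```

```text
t 10.05 y_mm 2.24 x -1.12 z -38.43 Fy 0.9 Fx -4.46 Fz 5.83 gap 0.0303 grip 58.7
grasp y_mm 2.25 tilt deg [ 0.12 -0.   -0.03] torque [ 0.44  0.78 -0.08]
```

move_arm(commands=[-0.00125,0,0,0,0,0,1,-0.0025,0,0,0,0,0,1,-0.00375,0,0,0,0,0,1,-0.00375,0,0,0,0,0,1])

```text
time_s: 10.45
tcp_pos: [0.5116, -0.0574, 0.0126]
tool_rot: [0.806, 0.592, -0.001, -0.001]
ft_force: [-4.4, 2.1, 6.2]
finger_gap: 0.0307
finger_force: 58.7
```

```bash
python3 -c "
from h import *; st2()"
```

```text
t 10.45 y_mm -0.72 x -1.1 z -38.43 Fy 0.71 Fx -4.84 Fz 6.18 gap 0.0307 grip 58.7
grasp y_mm -0.72 tilt deg [ 0.12 -0.   -0.03] torque [ 0.45  0.82 -0.05]
```

move_arm(commands=[-0.00125,0,0,0,0,0,1,-0.0025,0,0,0,0,0,1,-0.00375,0,0,0,0,0,1,-0.00375,0,0,0,0,0,1])

```text
time_s: 10.85
tcp_pos: [0.5107, -0.0602, 0.0126]
tool_rot: [0.806, 0.592, -0.001, -0.001]
ft_force: [-4.5, 2.5, 5.8]
finger_gap: 0.0303
finger_force: 58.7
```

```bash
python3 -c "
from h import *; st2()"
```

```text
t 10.85 y_mm -3.76 x -1.13 z -38.43 Fy 1.07 Fx -5.06 Fz 5.82 gap 0.0303 grip 58.7
grasp y_mm -3.75 tilt deg [ 0.12 -0.01 -0.03] torque [ 0.38  0.84 -0.05]
```

move_arm(commands=[-0.00125,0,0,0,0,0,1,-0.0025,0,0,0,0,0,1,-0.00375,0,0,0,0,0,1,-0.00375,0,0,0,0,0,1])

```text
time_s: 11.25
tcp_pos: [0.5102, -0.062, 0.0126]
tool_rot: [0.806, 0.592, 0.0, -0.001]
ft_force: [-2.7, 3.9, 5.6]
finger_gap: 0.0311
finger_force: 58.7
```

```bash
python3 -c "
from h import *; st2()"
```

```text
t 11.25 y_mm -5.56 x -1.1 z -38.41 Fy 2.9 Fx -3.69 Fz 5.58 gap 0.0311 grip 58.7
grasp y_mm -5.63 tilt deg [ 0.1   0.08 -0.05] torque [ 0.84  0.68 -0.14]
```

move_arm(commands=[-0.00125,0,0,0,0,0,1,-0.0025,0,0,0,0,0,1,-0.00375,0,0,0,0,0,1,-0.00375,0,0,0,0,0,1])

```text
time_s: 11.65
tcp_pos: [0.5102, -0.0621, 0.0126]
tool_rot: [0.805, 0.593, 0.002, -0.002]
ft_force: [-1.6, 9.5, 3.6]
finger_gap: 0.0303
finger_force: 58.9
```

```bash
python3 -c "
from h import *; st2()"
```

```text
t 11.65 y_mm -5.65 x -1.07 z -38.38 Fy 8.61 Fx -4.39 Fz 3.63 gap 0.0303 grip 58.9
grasp y_mm -5.92 tilt deg [ 0.06  0.29 -0.12] torque [ 1.77  0.44 -0.25]
```

move_arm(commands=[0,0,0,0,0,0,1,0,0,0,0,0,0,1,0,0,0,0,0,0,1,0,0,0,0,0,0,1,0,0,0,0,0,0,1,0,0,0,0,0,0,1,0,0,0,0,0,0,1])

```text
time_s: 12.35
tcp_pos: [0.5102, -0.0621, 0.0126]
tool_rot: [0.805, 0.593, 0.002, -0.002]
ft_force: [-1.7, 8.6, 4.3]
finger_gap: 0.0308
finger_force: 58.9
```

Run:
```python
from h import *
from cell import manip
d=manip.read_camera("wrist");np.savez("wOut.npz",**d);st2()
shift(np.load("wIn.npz"),d)
```

```text
t 12.4 y_mm -5.67 x -1.03 z -38.38 Fy 8.55 Fx -4.89 Fz 3.38 gap 0.0303 grip 58.9
grasp y_mm -5.93 tilt deg [ 0.06  0.28 -0.12] torque [ 1.76  0.5  -0.22]
block dx,dy px -1.42 -15.0 score 0.527
knobface dx,dy px 0.02 -0.66 score 0.992
fingers dx,dy px -0.14 0.07 score 0.992
```

Both stops felt, at about +6.1 mm (inner) and −5.9 mm (outer) on the grasp point at near-equal force. Moving to the middle, about +0.07 mm.

move_arm(commands=[0.003,0,0,0,0,0,1,0.006,0,0,0,0,0,1,0.009,0,0,0,0,0,1,0.0115,0,0,0,0,0,1,0.0138,0,0,0,0,0,1,0.0138,0,0,0,0,0,1,0.0138,0,0,0,0,0,1])

```text
time_s: 13.1
tcp_pos: [0.5119, -0.0563, 0.0125]
tool_rot: [0.806, 0.592, -0.001, -0.001]
ft_force: [-4.9, 0.2, 6.6]
finger_gap: 0.0304
finger_force: 59.3
```

Run:
```python
from h import *
from cell import manip
st2()
d=manip.read_camera("wrist");np.savez("wMid.npz",**d)
print("In->mid");shift(np.load("wIn.npz"),d);print("Out->mid");shift(np.load("wOut.npz"),d)
```

```text
t 13.1 y_mm 0.33 x -1.13 z -38.46 Fy -1.31 Fx -4.76 Fz 6.65 gap 0.0304 grip 59.3
grasp y_mm 0.41 tilt deg [ 0.13 -0.08 -0.01] torque [0.15 0.92 0.02]
In->mid
block dx,dy px -1.02 -15.0 score 0.95
knobface dx,dy px 0.02 -0.31 score 0.997
fingers dx,dy px 0.03 0.08 score 0.992
Out->mid
block dx,dy px -0.09 15.0 score 0.875
knobface dx,dy px -0.05 0.31 score 0.995
fingers dx,dy px 0.06 -0.04 score 0.991
```

move_arm(commands=[-0.0007,0,0,0,0,0,1,-0.0014,0,0,0,0,0,1,-0.0014,0,0,0,0,0,1,-0.0014,0,0,0,0,0,1])

```text
time_s: 13.55
tcp_pos: [0.5119, -0.0564, 0.0126]
tool_rot: [0.806, 0.592, -0.001, -0.001]
ft_force: [-3.7, 2.6, 5.8]
finger_gap: 0.0308
finger_force: 59.1
```

```bash
python3 -c "
from h import *; st2()"
```

```text
t 13.55 y_mm 0.23 x -1.14 z -38.44 Fy 1.36 Fx -4.33 Fz 5.79 gap 0.0308 grip 59.1
grasp y_mm 0.23 tilt deg [ 0.12 -0.   -0.02] torque [ 0.51  0.81 -0.11]
```

move_arm(commands=[-0.00025,0,0,0,0,0,1,-0.00025,0,0,0,0,0,1,-0.00025,0,0,0,0,0,1])

```text
time_s: 13.85
tcp_pos: [0.5119, -0.0565, 0.0126]
tool_rot: [0.806, 0.592, -0.001, -0.001]
ft_force: [-3.0, 2.8, 6.1]
finger_gap: 0.0304
finger_force: 59.1
```

```bash
python3 -c "
from h import *; st2()"
```

```text
t 13.85 y_mm 0.17 x -1.12 z -38.44 Fy 1.75 Fx -3.71 Fz 6.12 gap 0.0304 grip 59.1
grasp y_mm 0.16 tilt deg [ 0.12  0.01 -0.03] torque [ 0.53  0.83 -0.06]
```

move_arm(commands=[-0.0002,0,0,0,0,0,1,-0.0002,0,0,0,0,0,1,0.0007,0,0,0,0,0,1,0.0007,0,0,0,0,0,1])

```text
time_s: 14.25
tcp_pos: [0.5118, -0.0566, 0.0125]
tool_rot: [0.806, 0.592, -0.001, -0.001]
ft_force: [-4.4, 1.6, 7.0]
finger_gap: 0.0302
finger_force: 59.2
```

Run:
```python
from h import *
from cell import manip
st2()
np.savez("wMid.npz",**manip.read_camera("wrist"))
```

```text
t 14.25 y_mm 0.02 x -1.17 z -38.46 Fy 0.24 Fx -4.7 Fz 6.99 gap 0.0302 grip 59.2
grasp y_mm 0.07 tilt deg [ 0.13 -0.05 -0.03] torque [ 0.35  0.92 -0.04]
```

move_arm(commands=[0,0,0,0,0,0,0.5,0,0,0,0,0,0,0.3,0,0,0,0,0,0,0,0,0,0,0,0,0,0,0,0,0,0,0,0,0,0,0,0,0,0,0,0])

```text
time_s: 14.9
tcp_pos: [0.5134, -0.0573, 0.0122]
tool_rot: [0.806, 0.592, 0.0, 0.0]
ft_force: [-0.0, -0.5, -0.4]
finger_gap: 0.085
finger_force: 0.0
```

Run:
```python
from h import *
from cell import manip
st2()
d=manip.read_camera("wrist");np.savez("wRel.npz",**d);shift(np.load("wMid.npz"),d)
```

```text
t 14.9 y_mm -0.18 x 0.59 z -38.79 Fy -0.48 Fx 0.14 Fz -0.45 gap 0.085 grip 0.0
grasp y_mm -0.18 tilt deg [-0.05 -0.   -0.02] torque [-0.02 -0.02 -0.04]
block dx,dy px -4.13 -0.69 score 1.0
knobface dx,dy px -3.76 -0.26 score 0.975
fingers dx,dy px -3.84 -1.98 score 0.707
```

move_arm(commands=[0,0,-0.03,0,0,0,0,0,0,-0.07,0,0,0,0,0,0,-0.12,0,0,0,0,0,0,-0.16,0,0,0,0,0,0,-0.16,0,0,0,0,0,0,-0.16,0,0,0,0])

```text
time_s: 15.55
tcp_pos: [0.5136, -0.0574, 0.1407]
tool_rot: [0.806, 0.592, 0.001, 0.001]
ft_force: [0.2, -0.3, -0.6]
finger_gap: 0.0852
finger_force: 0.0
```

Run:
```python
from h import *
from cell import manip
st2()
d=manip.read_camera("wrist");cv2.imwrite("pics/end.png",d["pixels"][:,:,::-1])
```

```text
t 15.55 y_mm -0.19 x 0.75 z 89.73 Fy -0.23 Fx 0.26 Fz -0.58 gap 0.0852 grip 0.0
grasp y_mm -0.17 tilt deg [-0.13 -0.01 -0.02] torque [-0.02  0.07  0.03]
```

View pics/end.png

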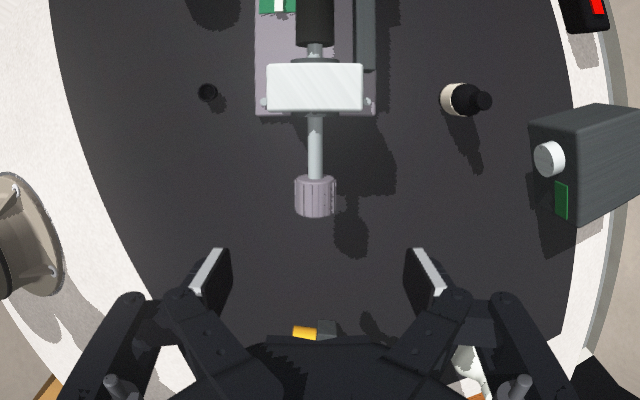

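The end view shows the roller free, its knob at (315,196), and the cup and ink bottle where they were. The roller sits at the midpoint of the two felt stops, so I'm handing in.

```bash
python3 -c "
from cell import manip; print(manip.hand_in())"
```

```text
the job is handed in; nothing more can be done
None
```

The roller was pushed onto its inner stop and pulled onto its outer one, each held over half a second at a measured 7–9.5 N, then set and released within about 0.2 mm of midway (stops ±6 mm) and handed in; a first grip closed on top of the knob (about 25 N, no visible harm), both stops felt stiffer than the stated 1 mm per 4 N, and I checked at the end only the bystanders in view (cup and ink bottle unmoved).

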